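# Test the latch of a freshly painted engine lid

## Task

Test the new latch of the van's engine lid with the fingertips: press the knob of the claw down until the claw clicks and stays shut by itself, then reach through the access window and press the red release lever so that the claw springs open again, and take the hand away. The lid's paint is still soft, so do not touch the painted lid anywhere; do not force the latch, and leave the other things on the bench where they are.

Things in the scene. Friction and masses are not known exactly. Their poses are not given: they have to be found in the camera images.
- lid: Teal engine lid, 410 x 540 x 60 mm, inner side up and freshly painted, fixed on two foam blocks 45 mm high (part of the lid). Top face of the inner frame z = 105 mm. Origin: on the bench under its middle; x from the latch edge (x -205 mm, nearest the robot) to the hinge edge, y along the 540 mm, z up. Latch notch: x -205 to -118 mm, y +-50 mm, open to front and top; then a painted bridge 18 mm wide.
- window (a point): Middle of the access window in the painted frame, level with its top face (z = 105 mm), at lid x = -58 mm, y = 0. The window is 84 mm along the lid's x and 116 mm along its y; its rolled edge goes 14 mm down. Axes as the lid's.
- latch: Rotary latch of zinc-plated steel in the notch, fixed in the lid; it may be touched. Origin on the bench at lid x = -165 mm, y = 0; axes as the lid's. The claw turns on a pin along y at latch x = 0, z = 105 mm, between two plates 28 mm apart over all that rise to z = 112 mm and end 7 mm before the pin. The lever's pin lies along y at latch x = +26 mm, z = 65 mm.
- claw (a joint): Claw angle in rad: 0 = open (sprung against its stop, upper horn up and forwards), growing as the horn is pushed down towards the robot's side. Past about 0.88 it clicks and is then held shut at about 0.85 when let go. Hard stop 0.98. Its spring pulls it open; shutting takes about 8 to 15 N at the knob.
- claw_knob (a point): Centre of the yellow knob (a sleeve 14 mm in diameter, 20 mm wide in y, that rolls freely on its pin) at the end of the claw's upper horn, 42 mm from the claw's pin. Open: 27 mm before the pin (towards lid -x), z = 137 mm. Shut: 42 mm before the pin, z about 105 mm. Pressed straight down from above, its top goes from z = 144 mm to about 111 mm at the click (108 mm at the stop).
- lever (a joint): Release lever angle in rad: 0 = at rest, growing as the red paddle is pressed down; it springs back when let go. It lets the claw go at about 0.12 to 0.20; hard stop 0.32. Takes about 3 to 7 N at the paddle. The claw itself nudges it to about 0.23 while being shut.
- lever_pad (a point): Middle of the top of the release lever's red paddle (30 mm along the lid's x, 36 mm along y), in the middle of the access window: at rest z = 91 mm, 14 mm below the painted face, 79 mm beyond the lever's pin; pressed to its stop z = 65 mm. Turns with the lever.
- tape: Roll of beige masking tape lying flat, 90 mm diameter, 25 mm high, on the bench near the latch edge. Origin: centre of its underside.
- grease: Jar with red cap, 60 mm diameter, 50 mm high, standing on the bench near the latch edge. Origin: centre of its underside.
- striker: Striker: zinc plate 45 x 70 x 4 mm with an upright steel loop 37 mm high, on the bench near the latch edge. Origin: centre of its underside.
- spraycan: Aluminium can, 65 mm diameter, 190 mm high, standing to the left (+y) of the lid. Origin: centre of its underside.
- thinner: Blue bottle with black cap, 72 mm diameter, 150 mm high, standing to the left (+y) of the lid. Origin: centre of its underside.
- screwdriver: Screwdriver lying on the bench beside the lid's right (-y) edge.
- spanner: Spanner lying on the bench in front of the latch edge, to the right.

How it is judged:
By the outcome, as a careful person would: the job done as asked, in the order asked, and still so for the second after the job is handed in, with the robot touching nothing.
It also fails if it takes over 42 s, if anything falls off the work surface, if the arm or the gripper's body presses on something with over 40 N, if the wrist force passes 120 N, or if a joint passes its speed limit or range.

## Robot

A 7-joint arm with a two-finger parallel gripper is mounted at the origin on the work surface. World frame = base frame: x ahead of the robot, y to its left, z up, the work surface at z = 0. Lengths are in m, angles in rad, forces in N, time in s.
With the tool pointing down it reaches from about 0.425 to 0.875 m from the base axis. Payload 8.4 kg.
Tool frame: the origin (TCP) lies on the mounting face of the last link; the fingertips stand 182 mm ahead of it and the grasp point (between the pads) lies 164 mm ahead of it (manip.pinch_z is the distance from the TCP to the grasp point, in m); z points along the fingers, x is the direction in which the jaws open and shut, and the axes are right-handed (so a half turn about z gives the same grasp; the last joint's range is limited). The gripper opens to 87 mm and grips with 3 to 60 N. Pads are 19 mm wide; open, the fingers measure 117 mm over their backs; the gripper's body (75 mm by 190 mm) begins 51 mm behind the grasp point.
Start: joints at [1.032, 0.333, 0.04, 1.465, -0.013, 1.343, -0.059], TCP at [0.277, -0.588, 0.405] pointing down, gripper open.
Joint ranges: [-2.58, 2.58], [-0.38, 2.09], [-1.3, 1.39], [0.25, 2.4], [-1.5, 4.64], [0.08, 2.09], [-2.65, 2.65]. Speed limits (rad/s): [2.22, 2.22, 2.79, 2.79, 3.14, 3.14, 3.14].

## Interface

Orientations are given as a unit quaternion [w, x, y, z].
In Python, from bench import manip gives the robot as it stands.
- The arm moves only by the tool carry_out, never from a script. Its argument "targets" is a list of rows, each a list of 5 numbers: the closure, from 0 (fully open) to 1 (shut), then the shift along the tool's x, y, z in cm, then the turn about the tool's z in rad. A call has 1 to 20 rows; each row is the pose to reach, as a shift and turn from the pose measured when the call began, along the tool's axes at that moment; what a row does not reach only later rows make up. A row lasts 1/8 s, in which the tool goes at most 62.5 mm and 10.7 degrees, less where a joint would pass 70% of its speed; a pose out of reach is approached as far as the arm can. A call with a gripper value outside its range is refused whole. The fingers move at their own pace and stop on an object; the grip force is fixed at half the most. Time passes only in rows, so rows that repeat a pose let the fingers close. It gives the time, the measured TCP pose, the force and the opening at its end, in the units of the state.
- manip.get_state(): the state, without advancing time (a new reading comes with each control period).
- manip.read_camera(name): name is "scene" or "top" or "wrist"; returns (picture, depth): 480x640x3 uint8, red, green, blue; 480x640 float32, m along the optical axis (not along the pixel's ray), 0 where there is no reading.
- manip.camera_params(name): a dict with "fovy" (degrees; the focal length in pixels is half the picture's height over the tangent of half this angle, whatever the lens; pixels are square), "cx", "cy" (the principal point, pixels), "k1" (the pictures are not rectified: a ray, as slopes to the right and down, at radius r is drawn at 1 + k1 r^2 times it, then the intrinsics apply), "eye" and "rotation" of the camera in the world. Camera axes: x right, y down, z forward; pixel columns grow to the right and rows downward; lengths in m; the calibration is good to about 2 mm. A picture is of the moment at which its call begins: read the wrist's pose just before it. camera_params takes no time and is no camera call; for the wrist camera it gives the pose at the moment of the call.
- manip.hand_in(): hands the job in, once; it reports no verdict.
The state is a dict: "clock": time; "joints": joint angles; "dq": joint speeds; "tau": joint torques, N m; "ee_pos": TCP position; "eef_rot": TCP orientation; "force": force on the tool from outside, world axes, zero at the start; "torque": the same for the moment, N m; "opening": finger opening in m.
Only numpy, scipy, OpenCV 4.12 (cv2) and the standard library are available. Lean on these libraries where they do the work, as an engineer would, in place of code of your own. Each camera call takes 0.05 s, during which the arm holds its last target.

## Working session

There is one attempt and no reset: what is moved stays moved. The work goes in short steps, Python scripts to look and compute and a tool call to move; the robot and the scene stay as the last step left them, time stands still between calls to the robot, and variables do not carry over. Pictures are saved under pics/ and viewed, and the job is handed in when it is done.

Besides the shell and the picture viewer there is one more tool, called after ">>>" by a JSON object that holds its "api" and its "payload". carry_out: Moves the arm, as the interface text tells. Its arguments: {"type":"object","properties":{"targets":{"type":"array","items":{"type":"array","items":{"type":"number"}}}},"required":["targets"]}

```bash
ls; mkdir -p pics; python3 - <<'E'
from bench import manip
import cv2
print(manip.get_state())
for n in ("scene","top","wrist"):
    p=manip.camera_params(n);print(n,p)
    im,d=manip.read_camera(n)
    cv2.imwrite(f"pics/{n}0.png",im[:,:,::-1])
    import numpy as np; np.save(f"pics/{n}0.npy",d)
E
```

```text
pics
{'clock': 0.0, 'joints': array([ 1.03180041,  0.33392759,  0.03987024,  1.46624231, -0.01341009,
        1.34328518, -0.05850715]), 'dq': array([ 0.00087296,  0.00050498,  0.00085792,  0.00074169, -0.00053583,
       -0.00048979, -0.00054677]), 'tau': array([-1.42792553e-03, -6.56366515e+01,  1.33409634e+00, -4.03789866e+01,
       -5.99404983e-02,  4.50326165e-02,  1.13006261e-04]), 'ee_pos': array([ 0.27666764, -0.58800084,  0.40386237]), 'eef_rot': array([-3.85405646e-04,  8.44314266e-01, -5.35847724e-01, -6.98999602e-04]), 'force': array([-0.29616114,  0.32151732,  0.30608399]), 'torque': array([ 0.00687529, -0.02477319, -0.00804288]), 'opening': 0.08695582214074464}
scene {'fovy': 50.47310210673169, 'cx': 314.6799534530225, 'cy': 233.01659492251494, 'k1': -0.10282461285963211, 'eye': array([ 1.26090328, -0.29637339,  0.9728239 ]), 'rotation': array([-0.30498694,  0.78460024,  0.50138055, -0.20000746])}
top {'fovy': 54.39824079386299, 'cx': 314.8986695808088, 'cy': 239.49043283217216, 'k1': -0.05681870716427163, 'eye': array([0.29989255, 0.03726608, 1.19482969]), 'rotation': array([ 0.07198885, -0.70258936,  0.70430772, -0.07166893])}
wrist {'fovy': 66.73880761545666, 'cx': 318.3608733106463, 'cy': 241.4340999351264, 'k1': -0.03897567473467884, 'eye': array([ 0.34403069, -0.55623133,  0.38441616]), 'rotation': array([ 0.11475532,  0.83627857, -0.53092908, -0.07472405])}
```

View pics/scene0.png

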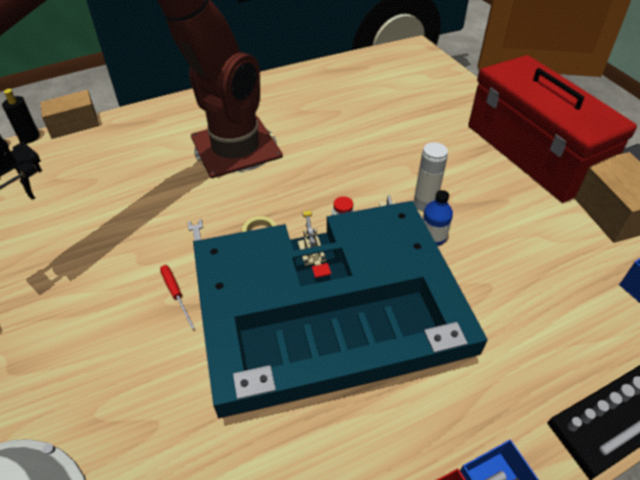

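View pics/top0.png

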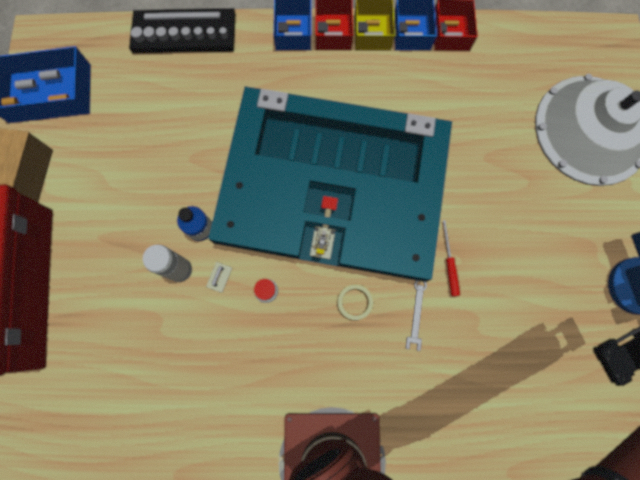

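View pics/wrist0.png

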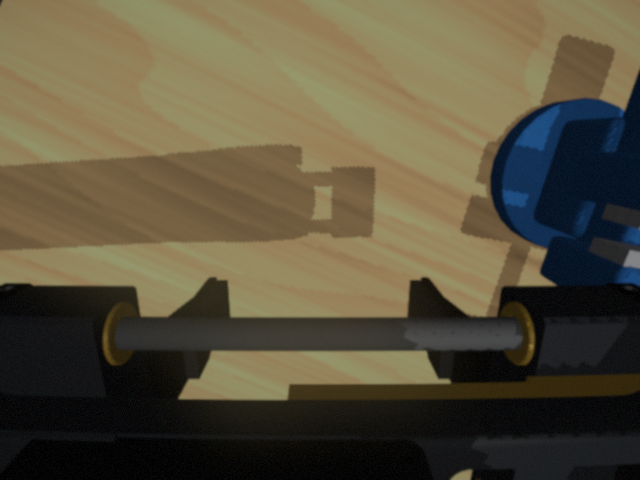

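The scene and top views show the lid with its latch edge facing the robot. In the top view the yellow knob is at about (320,252) and the red paddle at about (329,203). The tape, jar and spanner lie in front of that edge. Next I measure the lid pose.

```bash
cat > h.py <<'E'
import numpy as np, cv2
from scipy.spatial.transform import Rotation as R
def K(p):
    f=240/np.tan(np.radians(p['fovy']/2)); return f
def rot(q): return R.from_quat([q[1],q[2],q[3],q[0]])
def cloud(p,d):
    f=K(p); v,u=np.mgrid[0:480,0:640]
    xd=(u-p['cx'])/f; yd=(v-p['cy'])/f
    x,y=xd.copy(),yd.copy()
    for _ in range(10):
        s=1+p['k1']*(x*x+y*y); x=xd/s;y=yd/s
    P=np.stack([x*d,y*d,d],-1)
    return P@rot(p['rotation']).as_matrix().T+p['eye']
def proj(p,X):
    X=np.atleast_2d(X); c=(X-p['eye'])@rot(p['rotation']).as_matrix()
    x,y=c[:,0]/c[:,2],c[:,1]/c[:,2]; s=1+p['k1']*(x*x+y*y); f=K(p)
    return np.c_[x*s*f+p['cx'],y*s*f+p['cy']]
E
python3 - <<'E'
from bench import manip
from h import *
for n in ("top","scene"):
    p=manip.camera_params(n); im=cv2.imread(f"pics/{n}0.png")[:,:,::-1].astype(int); d=np.load(f"pics/{n}0.npy")
    C=cloud(p,d); r,g,b=im[...,0],im[...,1],im[...,2]
    teal=(b>r+20)&(g>r+15)&(abs(C[...,2]-.105)<.012)&(C[...,0]<.95)&(C[...,0]>.3)&(abs(C[...,1])<.45)
    nl,lab,st,_=cv2.connectedComponentsWithStats(teal.astype(np.uint8)); k=1+np.argmax(st[1:,4]); m=lab==k
    Q=C[m]; print(n,m.sum(),"zmed",np.median(Q[:,2]))
    rc=cv2.minAreaRect(Q[:,:2].astype(np.float32)*1000); print(rc)
    print(cv2.boxPoints(rc))
    red=(r>120)&(g<70)&(b<70)&(C[...,2]>.06)&(C[...,2]<.11)&(abs(C[...,1])<.12)&(C[...,0]>.5)&(C[...,0]<.9)
    print("red",red.sum(),np.median(C[red],0), C[red].min(0),C[red].max(0))
    yel=(r>130)&(g>110)&(b<75)&(C[...,2]>.115)&(C[...,2]<.16)&(C[...,0]>.35)&(C[...,0]<.9)&(abs(C[...,1])<.2)
    print("yel",yel.sum(),np.median(C[yel],0),C[yel].min(0),C[yel].max(0))
E
```

```text
top 20460 zmed 0.1046192453591025
((678.3853149414062, -7.90777587890625), (538.9421997070312, 409.4039306640625), 79.55690002441406)
[[ 428.2301  -235.81113]
 [ 830.8524  -310.01926]
 [ 928.5405   219.99557]
 [ 525.9182   294.2037 ]]
red 161 [0.6208475  0.00261084 0.09013907] [ 0.60298651 -0.01486458  0.08595786] [0.63733683 0.01992148 0.0964133 ]
yel 38 [0.49006949 0.02589507 0.14285181] [0.4850998  0.01659676 0.13730917] [0.49782152 0.03275319 0.14756669]
scene 25662 zmed 0.10546138810559591
((682.3960571289062, -5.7415771484375), (538.689453125, 414.5112609863281), 79.21907806396484)
[[ 428.4165  -231.56421]
 [ 835.61145 -309.10028]
 [ 936.3756   220.08105]
 [ 529.18066  297.61713]]
red 169 [0.62354388 0.00336976 0.09159381] [ 0.60545394 -0.01489923  0.08570143] [0.63952544 0.0230882  0.09545584]
yel 34 [0.49547649 0.02855938 0.14197769] [0.48707384 0.01894382 0.13754182] [0.50149225 0.03616584 0.14648307]
```

```bash
cat >> h.py <<'E'
LC=np.array([.6804,-.0068]); YAW=np.radians(-10.6)
ex=np.array([np.cos(YAW),np.sin(YAW)]); ey=np.array([-ex[1],ex[0]])
def lid(x,y,z): return np.r_[LC+ex*x+ey*y,z]
def shift(st,tip):  # tip world -> shift cm in tool axes, turn
    Rm=rot(st['eef_rot']); t=np.asarray(tip)+[0,0,.182]
    s=Rm.inv().apply(t-st['ee_pos'])*100
    a=Rm.apply([1,0,0]); ang=np.arctan2(a[1],a[0]); want=np.arctan2(-ey[1],-ey[0])
    turn=-((want-ang+np.pi)%(2*np.pi)-np.pi)
    return s.round(2),round(turn,3)
E
python3 - <<'E'
from bench import manip
from h import *
p=manip.camera_params("wrist"); C=cloud(p,np.load("pics/wrist0.npy")); 
for u,v in ((550,170),(520,190),(600,160),(560,260),(620,240),(637,120),(450,30)): print(u,v,C[v,u])
p=manip.camera_params("top"); C=cloud(p,np.load("pics/top0.npy")); m=(C[...,1]<-.3)&(C[...,2]>.2)
st=manip.get_state()
print(shift(st,lid(-199,0,222)/1 if 0 else lid(-.199,0,.222)), lid(-.199,0,.222))
for w in ((.36,-.46),(.44,-.25),(.47,-.1)): print(w,shift(st,[*w,.24])) 
E
```

```text
550 170 [ 0.41257729 -0.76531241  0.03932863]
520 190 [ 0.38502965 -0.75448653  0.03055212]
600 160 [ 0.41410613 -0.73396924  0.13700297]
560 260 [ 0.34274861 -0.75222701  0.13459288]
620 240 [ 0.37463411 -0.78325906  0.1359409 ]
637 120 [ 0.45768864 -0.76079289  0.11128345]
450 30 [ 4.89376266e-01 -6.25933550e-01  1.45443449e-05]
(array([-47.04, -45.14,   0.06]), np.float64(0.625)) [0.48479587 0.02980632 0.222     ]
(0.36, -0.46) (array([ -8.04, -12.99,  -1.78]), np.float64(0.625))
(0.44, -0.25) (array([-23.63, -29.17,  -1.77]), np.float64(0.625))
(0.47, -0.1) (array([-35.93, -38.27,  -1.75]), np.float64(0.625))
```

>>> {"api": "carry_out", "payload": {"targets": [[1,-2.5,-4,-1,0.15],[1,-5,-8,-1.8,0.3],[1,-8,-13,-1.8,0.45],[1,-12,-17,-1.8,0.625],[1,-16,-21.5,-1.8,0.625],[1,-20,-25.5,-1.8,0.625],[1,-23.6,-29.2,-1.8,0.625],[1,-28,-32.5,-1.8,0.625],[1,-32,-35.5,-1.8,0.625],[1,-36,-38.3,-1.8,0.625],[1,-40,-41,-1.8,0.625],[1,-44,-43.2,-1,0.625],[1,-47,-45.1,0,0.625],[1,-47,-45.1,0,0.625],[1,-47,-45.1,0,0.625],[1,-47,-45.1,0,0.625],[1,-47,-45.1,0,0.625]]}}

```text
clock: 2.28
ee_pos: [0.4847, 0.0284, 0.4048]
eef_rot: [0.0, -0.638, 0.77, 0.0]
force: [0.7, -0.0, 0.1]
opening: 0.0008
```

```bash
cat > look.py <<'E'
import sys
from bench import manip
from h import *
k=sys.argv[1]; st=manip.get_state()
print(st['clock'],st['ee_pos'],st['eef_rot'],st['force'],st['opening'])
print(manip.get_state()['joints'])
for n in sys.argv[2:]:
    p=manip.camera_params(n); im,d=manip.read_camera(n); cv2.imwrite(f"pics/{n}{k}.png",im[:,:,::-1]); np.save(f"pics/{n}{k}.npy",d); np.save(f"pics/{n}{k}_p.npy",p,allow_pickle=True)
for nm,t in (("knob",lid(-.199,0,.15)),("pad",lid(-.058,0,.14))): print(nm,shift(st,t))
E
python3 look.py 1 wrist scene
```

```text
2.275 [0.48469016 0.0284011  0.40477243] [ 1.74732391e-04 -6.38086948e-01  7.69964151e-01  4.70611292e-04] [ 0.74647177 -0.04647078  0.11047068] 0.0008056819425329063
[ 0.28466903  0.02146603 -0.43675818  1.83216751  0.00842215  1.29016727
 -1.91190532]
knob (array([-0.13,  0.01,  7.28]), np.float64(-0.002))
pad (array([ -0.16, -14.09,   8.27]), np.float64(-0.002))
```

View pics/wrist1.png

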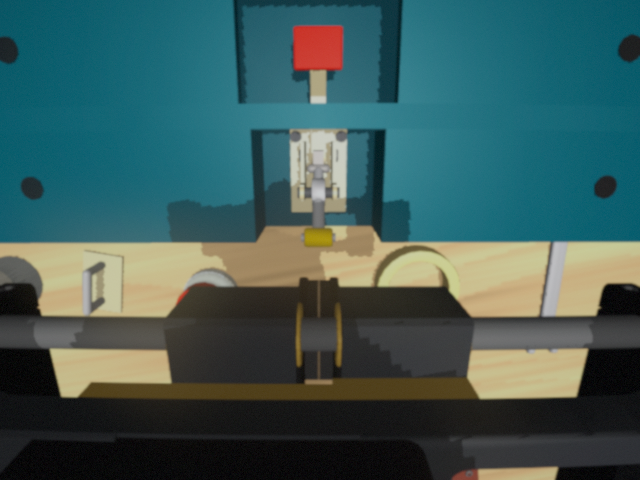

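View pics/scene1.png

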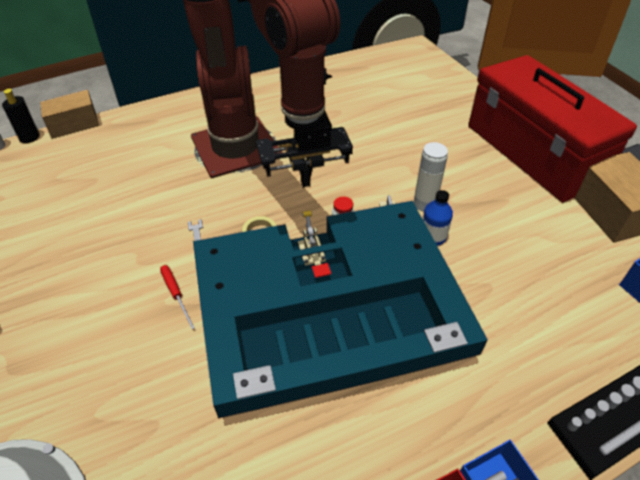

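```bash
python3 - <<'E'
from h import *
for n in ("wrist","scene"):
    p=np.load(f"pics/{n}1_p.npy",allow_pickle=True).item(); im=cv2.imread(f"pics/{n}1.png")[:,:,::-1].astype(int); C=cloud(p,np.load(f"pics/{n}1.npy"))
    r,g,b=im[...,0],im[...,1],im[...,2]
    for nm,m in (("red",(r>90)&(g<r*.4)&(b<r*.4)&(C[...,2]>.06)&(C[...,2]<.11)&(abs(C[...,1])<.08)&(C[...,0]>.5)),("yel",(b<g*.5)&(g>r*.6)&(r>70)&(C[...,2]>.125)&(C[...,2]<.15)&(abs(C[...,1])<.08)&(C[...,0]>.45)&(C[...,0]<.52))):
        if m.sum():
            Q=C[m]; print(n,nm,m.sum(),np.median(Q,0),((Q.min(0)+Q.max(0))/2), "lid",(np.median(Q[:,:2],0)-LC)@np.c_[ex,ey])
    # teal edges near window in lid frame
    L=np.concatenate([(C[...,:2]-LC)@np.c_[ex,ey],C[...,2:]],-1)
    top=(abs(C[...,2]-.105)<.005)&(b>r+10)
    for lo,hi in ((-.04,.04),):
        m=top&(abs(L[...,1])<.04)&(L[...,0]>-.15)&(L[...,0]<.1)
        print(n,np.histogram(L[m][:,0],bins=np.arange(-.15,.1,.005)))
    m=top&(abs(L[...,0]+.06)<.03)&(abs(L[...,1])<.1)
    print(n,np.histogram(L[m][:,1],bins=np.arange(-.1,.101,.005)))
E
```

```text
wrist red 2070 [0.62200927 0.00380859 0.09149608] [0.62167983 0.004214   0.09120852] lid [-0.05934578 -0.0003135 ]
wrist yel 488 [0.49373647 0.02795114 0.1436947 ] [0.49302442 0.02810953 0.14215235] lid [-1.89870696e-01 -1.78887887e-04]
wrist (array([  0,   0,   0,   0,   0,   0, 325, 769, 833, 802,  63,   0,   0,
         0,   0,   0,   0,   0,   0,   0,   0,   0,   0,   0,   0,   0,
         0,   0,   0,   0,   0,   0,   0,   0,   0,   0,   0,   0,   0,
         0,   0,   0,   0,   0,   0,   0,   0,   0,   0]), array([-1.50000000e-01, -1.45000000e-01, -1.40000000e-01, -1.35000000e-01,
       -1.30000000e-01, -1.25000000e-01, -1.20000000e-01, -1.15000000e-01,
       -1.10000000e-01, -1.05000000e-01, -1.00000000e-01, -9.50000000e-02,
       -9.00000000e-02, -8.50000000e-02, -8.00000000e-02, -7.50000000e-02,
       -7.00000000e-02, -6.50000000e-02, -6.00000000e-02, -5.50000000e-02,
       -5.00000000e-02, -4.50000000e-02, -4.00000000e-02, -3.50000000e-02,
       -3.00000000e-02, -2.50000000e-02, -2.00000000e-02, -1.50000000e-02,
       -1.00000000e-02, -5.00000000e-03,  1.38777878e-16
[... 3044 characters left out ...]
       -8.00000000e-02, -7.50000000e-02, -7.00000000e-02, -6.50000000e-02,
       -6.00000000e-02, -5.50000000e-02, -5.00000000e-02, -4.50000000e-02,
       -4.00000000e-02, -3.50000000e-02, -3.00000000e-02, -2.50000000e-02,
       -2.00000000e-02, -1.50000000e-02, -1.00000000e-02, -5.00000000e-03,
        8.32667268e-17,  5.00000000e-03,  1.00000000e-02,  1.50000000e-02,
        2.00000000e-02,  2.50000000e-02,  3.00000000e-02,  3.50000000e-02,
        4.00000000e-02,  4.50000000e-02,  5.00000000e-02,  5.50000000e-02,
        6.00000000e-02,  6.50000000e-02,  7.00000000e-02,  7.50000000e-02,
        8.00000000e-02,  8.50000000e-02,  9.00000000e-02,  9.50000000e-02,
        1.00000000e-01]))
```

The wrist view puts the yellow knob at (318,238) and the red paddle at (318,47). The bridge and window edges agree with my lid fit to about 1 mm. Next I descend to just above the knob and then press in steps.

>>> {"api": "carry_out", "payload": {"targets": [[1,-0.13,-0.1,3,0],[1,-0.13,-0.1,6,0],[1,-0.13,-0.1,7.4,0],[1,-0.13,-0.1,8,0],[1,-0.13,-0.1,8.5,0],[1,-0.13,-0.1,9,0],[1,-0.13,-0.1,9.5,0],[1,-0.13,-0.1,9.5,0]]}}

```text
clock: 3.38
ee_pos: [0.4868, 0.0295, 0.3115]
eef_rot: [0.001, -0.638, 0.77, -0.001]
force: [0.2, -1.4, 4.7]
opening: 0.0007
```

```bash
python3 look.py 2 wrist scene
```

```text
3.375 [0.48675916 0.02951938 0.3114795 ] [ 1.19458273e-03 -6.38072744e-01  7.69974784e-01 -7.61065920e-04] [ 0.23868906 -1.41942917  4.69556101] 0.0007101284921673204
[ 0.27126456  0.10544932 -0.44433835  1.94941882  0.05107738  1.09459813
 -1.95182322]
knob (array([ 0.01,  0.19, -2.05]), np.float64(-0.002))
pad (array([ -0.02, -13.9 ,  -1.01]), np.float64(-0.002))
```

View pics/wrist2.png

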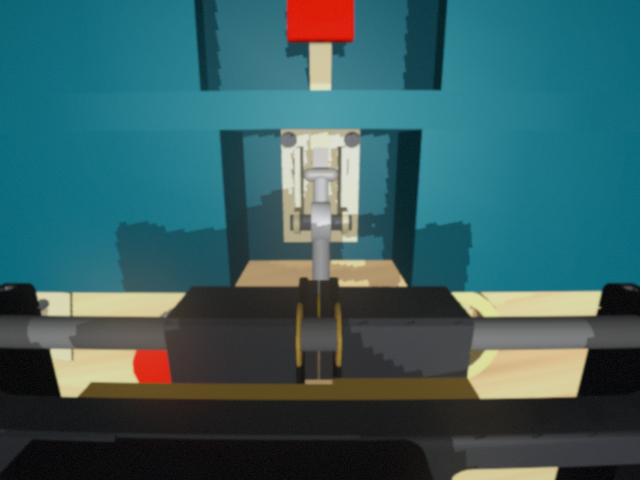

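View pics/scene2.png

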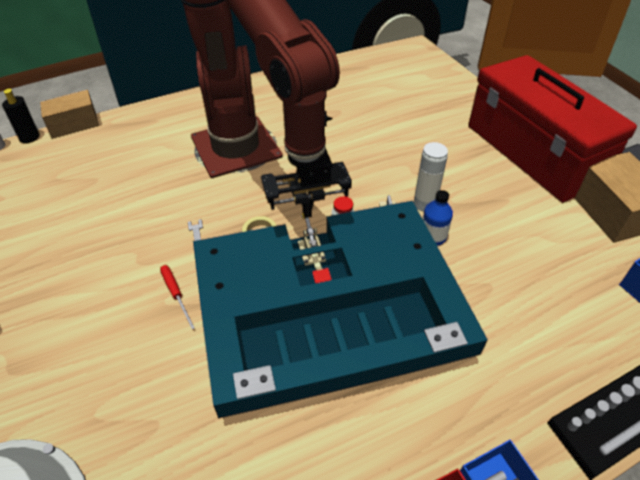

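The wrist view shows the closed fingertips on the knob at (318,285). The horn is tilting down and the fingers are clear of the notch walls. The force is 4.7 N, so I keep pressing.

>>> {"api": "carry_out", "payload": {"targets": [[1,0,0.2,0.5,0],[1,0,0.2,1,0],[1,0,0.2,1.4,0],[1,0,0.2,1.6,0],[1,0,0.2,1.6,0]]}}

```text
clock: 4.1
ee_pos: [0.4849, 0.0299, 0.2956]
eef_rot: [0.001, -0.638, 0.77, -0.001]
force: [0.5, -1.0, 2.7]
opening: 0.0003
```

```bash
python3 look.py 3
```

```text
4.1 [0.48485863 0.02990221 0.29555294] [ 1.20912001e-03 -6.38087356e-01  7.69962656e-01 -7.56829566e-04] [ 0.5070655  -0.98080461  2.74709763] 0.00032136691336764347
[ 0.26852287  0.11955354 -0.44515032  1.97076715  0.05901558  1.06071624
 -1.96011037]
knob (array([ 0.01, -0.01, -3.64]), np.float64(-0.002))
pad (array([ -0.02, -14.1 ,  -2.61]), np.float64(-0.002))
```

>>> {"api": "carry_out", "payload": {"targets": [[1,0,0,0.1,0],[1,0,0,0.2,0],[1,0,0,0.2,0]]}}

```text
clock: 4.47
ee_pos: [0.4849, 0.0299, 0.2936]
eef_rot: [0.001, -0.638, 0.77, -0.001]
force: [-0.1, -2.1, 4.4]
opening: 0.0006
```

```bash
python3 look.py 4 wrist scene
```

```text
4.475 [0.4849344  0.02987006 0.29357867] [ 0.00126778 -0.63806033  0.7699849  -0.0008133 ] [-0.10254953 -2.06888649  4.38633831] 0.0006061903911548557
[ 0.26811651  0.12195608 -0.44506666  1.97275131  0.06037595  1.05643401
 -1.96127086]
knob (array([ 0.01,  0.  , -3.84]), np.float64(-0.002))
pad (array([ -0.02, -14.1 ,  -2.8 ]), np.float64(-0.002))
```

View pics/wrist4.png

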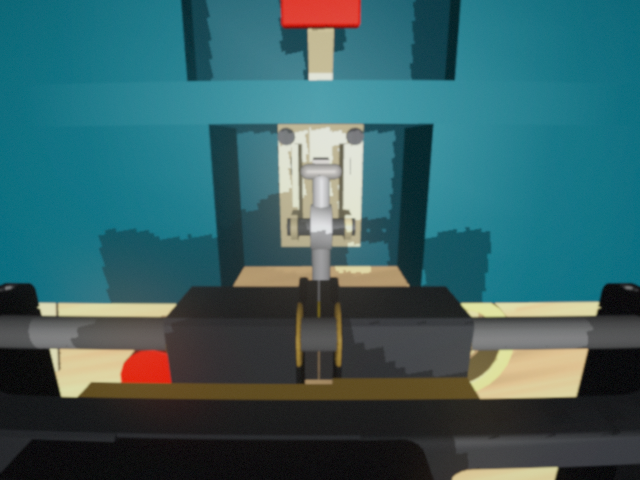

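The horn still runs under the fingertips at (320,270) and the tips are at z of about 111.6 mm. I keep creeping towards the click.

>>> {"api": "carry_out", "payload": {"targets": [[1,0,0,0.1,0],[1,0,0,0.15,0],[1,0,0,0.15,0]]}}

```text
clock: 4.95
ee_pos: [0.4849, 0.0299, 0.292]
eef_rot: [0.001, -0.638, 0.77, -0.001]
force: [-2.0, -1.2, 4.3]
opening: 0.0002
```

```bash
python3 look.py 5
```

```text
4.95 [0.48492296 0.02987861 0.29203076] [ 1.23643808e-03 -6.38071478e-01  7.69975763e-01 -7.65250457e-04] [-1.98650258 -1.24149774  4.33160653] 0.0002012411975962724
[ 0.2678124   0.12380784 -0.44506701  1.9743463   0.06133617  1.05329321
 -1.96210255]
knob (array([ 0.01,  0.  , -4.  ]), np.float64(-0.002))
pad (array([ -0.02, -14.1 ,  -2.96]), np.float64(-0.002))
```

>>> {"api": "carry_out", "payload": {"targets": [[1,0,0,0.08,0],[1,0,0,0.08,0]]}}

```text
clock: 5.2
ee_pos: [0.4849, 0.0299, 0.2912]
eef_rot: [0.001, -0.638, 0.77, -0.001]
force: [-0.1, -1.1, 5.1]
opening: 0.0001
```

```bash
python3 look.py 6
```

```text
5.2 [0.48491444 0.02986449 0.29120694] [ 0.00123997 -0.63807559  0.76997233 -0.00077887] [-0.12097644 -1.10992367  5.10497835] 0.000114157409889195
[ 0.26765035  0.12475701 -0.44503661  1.97523314  0.06188504  1.05154219
 -1.962542  ]
knob (array([ 0.  , -0.  , -4.08]), np.float64(-0.002))
pad (array([ -0.02, -14.1 ,  -3.04]), np.float64(-0.002))
```

>>> {"api": "carry_out", "payload": {"targets": [[1,0,0,-0.4,0],[1,0,0,-1.5,0],[1,0,0,-4,0],[1,0,0,-8,0],[1,0,0,-8,0]]}}

```text
clock: 5.82
ee_pos: [0.4854, 0.0304, 0.3745]
eef_rot: [0.003, -0.638, 0.77, -0.002]
force: [-0.2, 1.1, -1.7]
opening: 0.0003
```

```bash
python3 look.py 7 wrist
```

```text
5.825 [0.48539323 0.03041672 0.37447058] [ 0.0033307  -0.63821127  0.76985068 -0.00228398] [-0.20518308  1.12595315 -1.69318385] 0.0002591531071957573
[ 0.28113767  0.04157462 -0.44294436  1.87636943  0.01957685  1.21966019
 -1.92529467]
knob (array([0.08, 0.08, 4.25]), np.float64(-0.001))
pad (array([  0.06, -14.01,   5.36]), np.float64(-0.001))
```

View pics/wrist7.png

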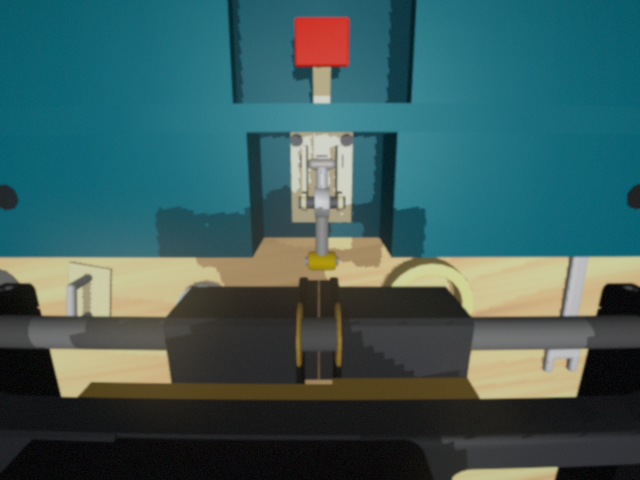

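```bash
cat > knob.py <<'E'
import sys
from h import *
k=sys.argv[1]
p=np.load(f"pics/wrist{k}_p.npy",allow_pickle=True).item(); im=cv2.imread(f"pics/wrist{k}.png")[:,:,::-1].astype(int); C=cloud(p,np.load(f"pics/wrist{k}.npy"))
r,g,b=im[...,0],im[...,1],im[...,2]
L=np.concatenate([(C[...,:2]-LC)@np.c_[ex,ey],C[...,2:]],-1)
reg=(abs(L[...,1])<.03)&(L[...,0]<-.02)
for nm,m in (("yel",(b<g*.5)&(g>r*.6)&(r>70)&(C[...,2]>.08)&(L[...,0]>-.22)&(L[...,0]<-.17)&reg),("red",(r>90)&(g<r*.4)&(b<r*.4)&(L[...,0]>-.09)&reg)):
    if m.sum(): print(nm,m.sum(),"med",np.median(L[m],0)*1e3,"p95",np.percentile(L[m],95,axis=0)*1e3)
E
python3 knob.py 1; python3 knob.py 7
```

```text
yel 5307 med [-175.00271905   -3.80697654  320.66468452] p95 [-174.19150231   25.83350308  323.40559494]
red 2070 med [-59.26595431  -0.53032625  91.49608065] p95 [-46.29828174  15.61562098  92.76902045]
yel 5252 med [-174.00556875   -3.46000702  290.54997493] p95 [-173.24129945   25.99288276  293.30354747]
red 2567 med [-59.62675717  -0.11985872  91.50519273] p95 [-46.60855626  15.6277826   92.73351112]
```

```bash
sed -i 's/(C\[...,2\]>.08)/(C[...,2]>.08)\&(C[...,2]<.16)/' knob.py; python3 knob.py 1; python3 knob.py 7
```

```text
yel 488 med [-189.72246221   -0.36553176  143.69469748] p95 [-185.02581349    7.89335383  145.26286497]
red 2070 med [-59.26595431  -0.53032625  91.49608065] p95 [-46.29828174  15.61562098  92.76902045]
yel 431 med [-204.67051655   -0.67960483  112.9050176 ] p95 [-200.16159656    8.38232208  114.63761989]
red 2567 med [-59.62675717  -0.11985872  91.50519273] p95 [-46.60855626  15.6277826   92.73351112]
```

The wrist view shows the knob at (321,261). It measures about 31 mm lower and 15 mm further forward than when open, so the claw is held shut with nothing touching it. I move over the window at this height.

>>> {"api": "carry_out", "payload": {"targets": [[1,0.06,-4,0,0],[1,0.06,-9,0,0],[1,0.06,-13,0,0],[1,0.06,-14.2,0,0],[1,0.06,-14.2,0,0],[1,0.06,-14.2,0,0]]}}

```text
clock: 6.62
ee_pos: [0.6233, 0.0038, 0.3732]
eef_rot: [0.002, -0.638, 0.77, -0.001]
force: [-1.4, 0.2, 0.3]
opening: 0.0005
```

```bash
python3 look.py 8 scene wrist top
```

```text
6.625 [0.62332848 0.00383021 0.37319538] [ 0.00195702 -0.63847317  0.76964061 -0.00123051] [-1.42775201  0.21698188  0.25812456] 0.0004965293517820529
[ 0.2503226   0.32659145 -0.4097245   1.56015722  0.13391897  1.27803783
 -1.93475541]
knob (array([1.000e-02, 1.411e+01, 4.060e+00]), np.float64(-0.001))
pad (array([0.  , 0.02, 5.12]), np.float64(-0.001))
```

View pics/scene8.png

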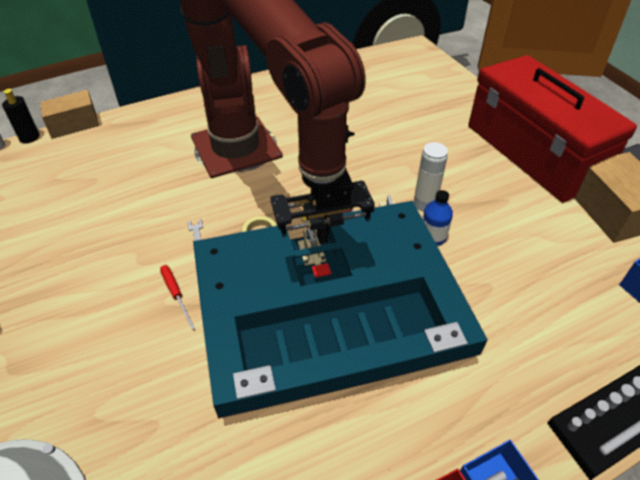

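View pics/wrist8.png

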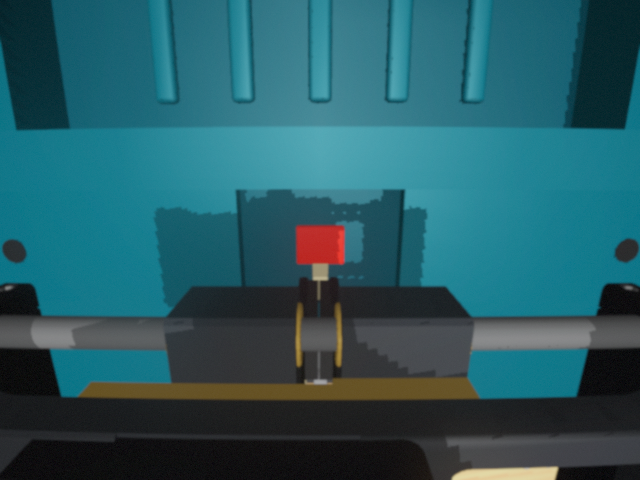

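The wrist view shows the red paddle at (320,245) with the fingers just in front of it, centred in the window. Descend and press.

>>> {"api": "carry_out", "payload": {"targets": [[1,0,-0.1,3,0],[1,0,-0.1,6,0],[1,0,-0.1,8.5,0],[1,0,-0.1,9.6,0],[1,0,-0.1,10.2,0],[1,0,-0.1,10.7,0],[1,0,-0.1,11,0],[1,0,-0.1,11,0]]}}

```text
clock: 7.78
ee_pos: [0.6261, 0.0031, 0.2653]
eef_rot: [0.004, -0.638, 0.77, -0.003]
force: [3.0, -1.6, 4.5]
opening: 0.0006
```

```bash
python3 look.py 9 scene
```

```text
7.775 [0.62611588 0.00313963 0.26530537] [ 0.00359162 -0.63817192  0.76987946 -0.0030514 ] [ 2.95157869 -1.64909224  4.47167728] 0.0005791705630774537
[ 0.2378312   0.41934305 -0.39555716  1.67069837  0.18050445  1.07803489
 -1.96848459]
knob (array([-1.000e-02,  1.432e+01, -6.800e+00]), np.float64(-0.002))
pad (array([-0.03,  0.23, -5.67]), np.float64(-0.002))
```

View pics/scene9.png

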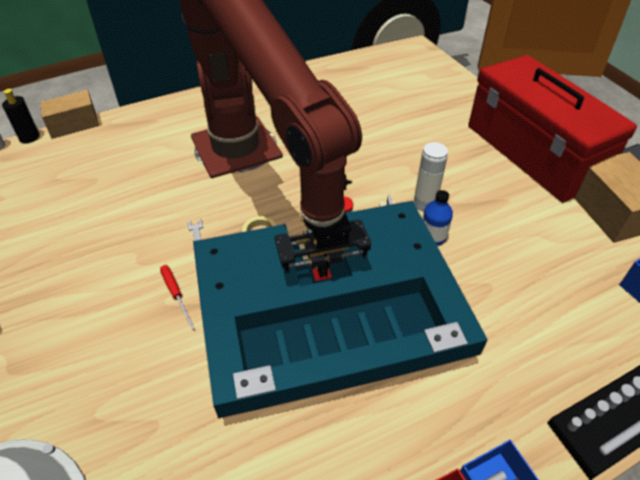

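The fingertips rest on the red paddle at (321,272) in the scene view. Pressing further, to z of about 74 mm, well above the stop at 65.

>>> {"api": "carry_out", "payload": {"targets": [[1,0,0.2,0.3,0],[1,0,0.2,0.6,0],[1,0,0.2,0.9,0],[1,0,0.2,1,0],[1,0,0.2,1,0]]}}

```text
clock: 8.45
ee_pos: [0.6249, 0.0036, 0.2559]
eef_rot: [0.005, -0.638, 0.77, -0.004]
force: [5.6, -1.4, 5.9]
opening: 0.0006
```

```bash
python3 look.py 10 top
```

```text
8.45 [0.62489171 0.00356984 0.25594293] [ 0.00452401 -0.63818882  0.7698575  -0.00373968] [ 5.56824775 -1.38778283  5.89007458] 0.0005811797113048623
[ 0.2364815   0.42597774 -0.39435244  1.68277774  0.18491735  1.05767966
 -1.97272119]
knob (array([ 0.  , 14.16, -7.77]), np.float64(-0.001))
pad (array([-0.02,  0.08, -6.61]), np.float64(-0.001))
```

View pics/top10.png

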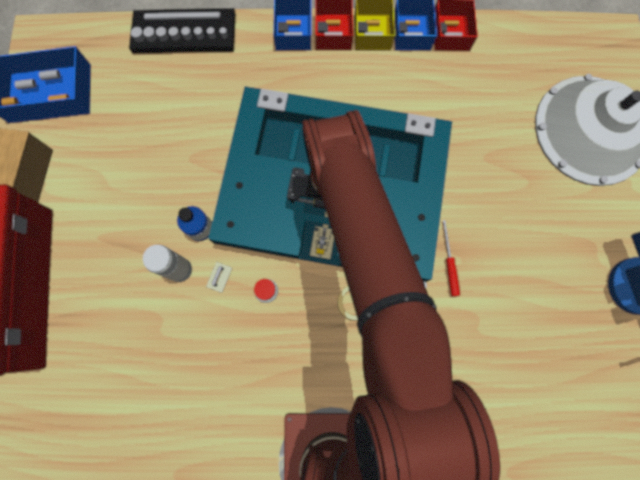

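```bash
sed -i 's/^k=sys.argv\[1\]/k=sys.argv[1]; n=sys.argv[2] if len(sys.argv)>2 else "wrist"/; s/wrist{k}/{n}{k}/g' knob.py; cp pics/top8_p.npy pics/top0_p.npy; for k in 0 8 10; do echo $k; python3 knob.py $k top; done
```

```text
0
yel 37 med [-192.55032319   -2.14551054  142.88545062] p95 [-186.70858883    4.36676579  146.53403504]
red 151 med [-61.43835547  -1.9489872   90.27358692] p95 [-48.44816049  13.29260441  93.93766401]
8
yel 38 med [-208.23001506   -2.57248374  111.65053272] p95 [-203.33499949    5.62315911  116.98421946]
red 27 med [-66.5284809   11.4422015   90.49528802] p95 [-54.14702065  14.71868617  92.61846658]
10
yel 34 med [-193.52694743   -2.73523652  142.55605703] p95 [-188.35135213    4.38552862  145.20366489]
```

The top camera shows the knob at z = 143 mm and lid x = -193 mm, so the claw has sprung open. I withdraw straight up and then off to the side.

>>> {"api": "carry_out", "payload": {"targets": [[1,0,0,-1,0],[1,0,0,-3,0],[1,0,0,-6,0],[1,0,0,-10,0],[1,0,0,-15,0],[1,0,1,-18,0],[1,1,5,-20,0],[1,5,9,-20,0],[1,9,13,-20,0],[1,13,15,-20,0],[1,18,16,-20,0],[1,23,16,-20,0],[1,28,16,-20,0],[1,33,16,-20,0],[1,38,16,-20,0],[1,38,16,-20,0],[1,38,16,-20,0],[1,38,16,-20,0]]}}

```text
clock: 10.75
ee_pos: [0.3954, -0.3387, 0.4536]
eef_rot: [0.005, -0.639, 0.769, -0.004]
force: [0.5, -0.4, -0.1]
opening: 0.0005
```

```bash
python3 look.py 11 top scene; python3 knob.py 11 top; python3 knob.py 11 scene
```

```text
10.75 [ 0.3953953  -0.33872887  0.45364306] [ 0.00476116 -0.63904857  0.76914275 -0.00370044] [ 0.50950682 -0.39011297 -0.0989146 ] 0.0005349695267447548
[ 0.68009018  0.04838247 -0.05658881  1.70285397 -0.00470687  1.38087971
 -1.13059413]
knob (array([-37.84,  -1.89,  12.29]), np.float64(0.001))
pad (array([-37.82, -15.98,  13.45]), np.float64(0.001))
yel 38 med [-192.6834328    -2.6470225   141.77167324] p95 [-186.79135856    4.29664821  146.0174276 ]
red 151 med [-60.48108827  -2.38140719  90.72134124] p95 [-48.24709823  12.92180011  93.92667641]
yel 35 med [-186.71246029    0.47657242  142.12567251] p95 [-183.68051934    7.58774107  145.76498483]
red 180 med [-57.95173576   0.65366753  91.34519188] p95 [-45.81761142  16.9629016   94.62224333]
```

View pics/top11.png

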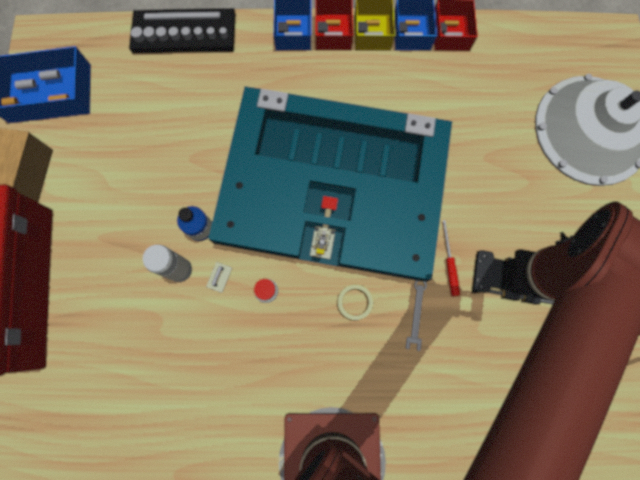

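View pics/scene11.png

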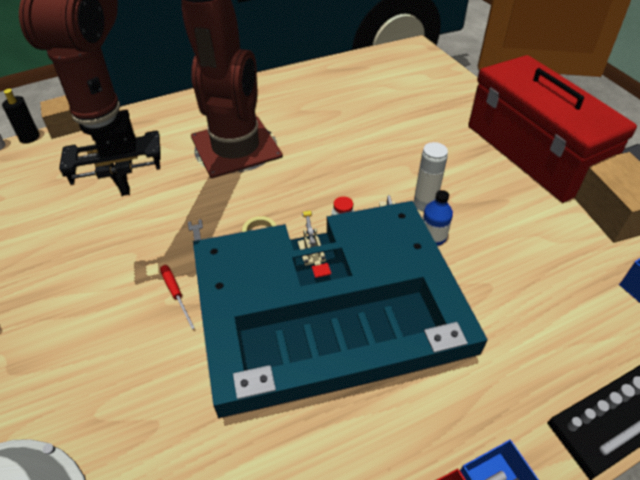

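The hand is clear of everything, the knob is up at (320,252) in the top view, the paddle is back at rest at (329,203), and nothing else has moved.

```bash
python3 -c "
from bench import manip
print(manip.hand_in())"
```

```text
the job is handed in; nothing more can be done
None
```

The latch test is done and handed in, at about 11 s on the clock. The claw stayed shut by itself after I pressed the knob, and sprang open again when I pressed the red lever.

- **Shutting:** I pressed the knob down to z of about 109 mm and lifted clear. With nothing touching it, the knob stayed down at about 113 mm and 15 mm further forward, so the claw was held shut.
- **Releasing:** I pressed the paddle through the window to about 74 mm, above its stop at 65 mm. The knob rose back to about 142 mm, and after I lifted off the paddle returned to its rest height of about 91 mm.
- **Clearance:** The fingertips were planned to stay clear of the notch and window edges, and no picture showed contact with the paint. The final pictures show the other things where they were and the hand well to the right of the lid, with the force reading near zero.
- **Disagreements:**
  - The end-of-move force readings on the knob were about 3 to 5 N, below the stated 8 to 15 N. I relied on the measured knob position instead.
  - The cameras differed by up to about 6 mm on the knob's position along the lid.

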